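# Reset the buffet warmer's key switch

### The arm

A 6-joint arm with a two-finger parallel gripper is mounted at the origin on the work surface. World frame = base frame: x ahead of the robot, y to its left, z up, the work surface at z = 0. Lengths are in m, angles in rad, forces in N, time in s.
With the tool pointing down it reaches from about 0.275 to 0.875 m from the base axis. Payload 12.5 kg.
Tool frame: the origin (TCP) lies midway between the tips of the shut fingers; the grasp point (between the pads) lies 19 mm behind it; z points along the fingers, y is the direction in which the jaws open and shut (so a half turn about z gives the same grasp; the last joint's range is limited). The gripper opens to 85 mm and grips with 20 to 120 N. Pads are 22 mm wide; open, the fingers measure 114 mm over their backs; the gripper's body (76 mm by 85 mm) begins 54 mm behind the grasp point. The pads swing forward as they close: fully open they stand 13 mm farther back than shut.
Start: joints at [-1.314, 0.351, 1.652, -0, 1.139, -0.085], TCP at [0.184, -0.518, 0.231] pointing down, gripper open.
Joint ranges: [-2.75, 2.75], [-0.79, 2.1], [0.01, 2.65], [-1.57, 4.71], [0.07, 3.14], [-2.87, 2.87]. Speed limits (rad/s): [2.22, 2.22, 2.79, 3.14, 3.14, 3.14].

### API

Orientations are given as a 3x3 rotation matrix whose columns are the frame's x, y, z axes.
In Python, from workcell import r gives the robot as it stands.
- The arm moves only by the shell command python3 -m jog 'ROWS' [OPENING]. ROWS is JSON, a list of rows, each a list of 6 numbers: the shift along the tool's x, y, z in mm, then the turn, a rotation vector about the tool's x, y, z in degrees. In form: [[dx, dy, dz, ax, ay, az], ...]. A call has 1 to 10 rows; each row is the pose to reach, as a shift and turn from the pose measured when the call began, along the tool's axes at that moment; what a row does not reach only later rows make up. A row lasts 1/8 s, in which the tool goes at most 62.5 mm and 10.7 degrees, less where a joint would pass 70% of its speed; a pose out of reach is approached as far as the arm can. A call with a gripper value outside its range is refused whole. OPENING is the gripper's target within -1 to 1 (fully open at 1, half-way at 0, shut at -1), set as the call begins (- or left out, the last holds). The fingers move at their own pace and stop on an object; the grip force is fixed at half the most. Time passes only in rows, so rows that repeat a pose let the fingers close. It gives the time, the measured TCP pose, the force and the opening at its end, in the units of the state.
- r.sense(): the state, without advancing time (a new reading comes with each control period).
- r.read_camera(name): name is "scene" or "side" or "wrist"; returns the picture (420x560x3 uint8, red, green, blue); there is no depth.
- r.calibration(name): a dict with "fx", "fy", "cx", "cy" (pixels), "rvec" (rotation vector, rad) and "tvec" (3), from world to camera coordinates, as OpenCV has them. Camera axes: x right, y down, z forward; pixel columns grow to the right and rows downward; lengths in m; the calibration is good to about 2 mm. A picture is of the moment at which its call begins: read the wrist's pose just before it. calibration takes no time and is no camera call; for the wrist camera it gives the pose at the moment of the call.
- r.job_done(): hands the job in, once; it reports no verdict.
The state is a dict: "time": time; "joints": joint angles; "dq": joint speeds; "joint_torque": joint torques, N m; "ee_pos": TCP position; "orientation": TCP orientation; "wrist_force": force on the tool from outside, world axes, zero at the start; "moment": the same for the moment, N m; "gripper_width": finger opening in m.
Only numpy, scipy, OpenCV 4.12 (cv2) and the standard library are available. Lean on these libraries where they do the work, as an engineer would, in place of code of your own. Each camera call takes 0.05 s, during which the arm holds its last target.

### The job

Take the service key from its wooden stand, put it into the key switch on the food warmer's sloping deck and push it down fully against the spring, then turn it clockwise to its stop and back home again to reset the warmer. Withdraw the key and put it back upright in its stand, as deep as it goes; set it down rather than drop it, and leave the cup, jam jar and juice bottle where they are.

Things in the scene. Friction and masses are not known exactly. Their poses are not given: they have to be found in the camera images.
- key_bow (a point): centre of the black bow (handle) of the loose key, about 50 g. Bow 32 mm wide (x), 11 thick (y), 36 tall (z); below it a round steel shaft, 7 mm thick; the whole key is 66 mm long. z runs from tip to bow. It starts standing upright in the stand with its x along the slot, the bow free above. The key is the same after a half turn about z.
- key_tip (a point): centre of the key's lower end, 48 mm below the bow's centre. The last 6 mm of the shaft carry a flat crossbar 20 mm long (x) and 7 mm thick (y), in the plane of the bow. Axes as the key's.
- keyswitch (a joint): angle of the core under the keyhole: 0 = home, where it starts; grows clockwise seen looking down on the plate; stop at 1.05 rad; friction 0.04 N m, no spring. The keyhole is a fixed slot 22 mm (x of switch_spot) by 9 mm (y) through a plate 5 mm thick; the core takes the crossbar with the same 1 mm of play each side, about 0.1 rad either way.
- stand_mouth (a point): centre of the slot's mouth on top of the fixed wooden key stand, a block 70 mm (x) by 50 mm (y) by 30 mm high. Slot 24 mm (x) by 11 mm (y), 22 mm deep, z up; the key stands in it on its tip.
- cup: white mug, 80 mm wide, 85 mm high, loose; origin at the centre of its underside. Leave alone. Cup and stand can be on either side of the warmer.
- jam: jam jar, 60 mm wide, 75 mm high, loose; origin at the centre of its underside. Leave alone.
- juice: juice bottle, 60 mm wide, 140 mm high, loose; origin at the centre of its underside. Leave alone.
- warmer: steel food warmer, 280 mm wide (y), 340 deep (x), fixed: it does not move when pushed. Origin at the underside, below the deck's upper edge; front to -x. The sloping deck is 130 mm along the slope, key switch in its middle, a black dial 95 mm beside it (20 mm high); behind it a level top 108 mm high with a pan to 137 mm.
- switch_spot (a point): middle of the place for the key switch, on the warmer, 6 mm out from the deck. z straight out of the deck, tilted 0.35 rad from vertical to the warmer's front (robot's side); x up the slope. The switch module (60 mm square brass plate) sits off-centre in an oversize cut-out: its keyhole's mouth lies up to 4 mm from this point in y, 2.5 in x, 1 in z, not turned. Find it by touch or sight.
- plunger (a joint): travel of the spring plunger hidden in the keyhole, 0 to 6 mm (4 N at first, 7 N fully down). The key's tip meets it 8 mm below the mouth; fully down the tip is 14 mm below. The key turns only with the plunger pushed 3 mm or more, which brings the crossbar under the plate; once turned the plate keeps it in: it comes out only back home, within about 0.1 rad.
Not all that is in view belongs to the job. Leave any pink or purple look-alike of the part that bears stand_mouth alone. Of the things that look like the part that bears key_bow, the smaller one is meant.

How it is judged:
On the way, in this order (a step that is already met when the one before it is completed fails the run):
1. the key is in the key switch, in line with it, and has pushed the plunger down at least 3.5 mm (distance between key_tip and switch_spot below 0.02 m and value of joint plunger above 0.0035 m and z of key_tip in the frame of switch_spot below -0.009 m and angle between the z axis of key_tip and the z axis of switch_spot, either way round below 0.15 rad), for 0.1 s.
2. the switch is turned clockwise to its stop (0.97 rad or more) with the key in it (distance between key_tip and switch_spot below 0.02 m and value of joint keyswitch above 0.97 rad), for 0.1 s.
3. the switch is back home (within 0.09 rad) with the key still in it (distance between key_tip and switch_spot below 0.02 m and value of joint keyswitch below 0.09 rad and z of key_tip in the frame of switch_spot below -0.003 m), for 0.05 s.
4. the key is withdrawn clear of the switch (z of key_tip in the frame of switch_spot above 0.006 m), for 0.1 s.
At the end, for the whole second after the job is handed in: The key stands in its stand's slot, tip at least 17 mm below the slot's mouth and leaning less than 0.3 rad, released and at rest; the key switch is home (below 0.09 rad) (z of key_tip in the frame of stand_mouth below -0.017 m and horizontal distance between key_tip and stand_mouth below 0.008 m and angle between key_tip's own z axis and vertical below 0.3 rad and value of joint keyswitch below 0.09 rad and contact force between the fingers and key below 0.1 N and linear speed of key below 0.03 m/s); the robot touches nothing.
It fails at once if the key is let go high in the air (bow above 140 mm, away from the switch) (contact force between the fingers and key below 0.02 N and height (world z) of key_bow above 0.14 m and distance between key_tip and switch_spot above 0.03 m).
It fails at once if the cup is shifted by more than 30 mm (distance of cup from where it was at the start of the episode above 0.03 m).
It fails at once if the jam jar is shifted by more than 30 mm (distance of jam from where it was at the start of the episode above 0.03 m).
It fails at once if the juice bottle is shifted by more than 30 mm (distance of juice from where it was at the start of the episode above 0.03 m).
It also fails if it takes over 72 s, if anything falls off the work surface, if the arm or the gripper's body presses on something with over 40 N, if the wrist force passes 120 N, or if a joint passes its speed limit or range.

## Working session

There is one attempt and no reset: what is moved stays moved. The work goes in short steps, Python scripts to look and compute and a shell command to move; the robot and the scene stay as the last step left them, time stands still between calls to the robot, and variables do not carry over. Pictures are saved under pics/ and viewed, and the job is handed in when it is done.

```bash
ls; mkdir -p pics
python3 - <<'E'
from workcell import r
import cv2
s=r.sense();print(s)
for n in ("scene","side","wrist"):
    print(n,r.calibration(n))
    cv2.imwrite(f"pics/{n}0.png",r.read_camera(n)[:,:,::-1])
E
```

```text
pics
{'time': 0.0, 'joints': array([-1.31357954e+00,  3.51244052e-01,  1.65243598e+00,  3.46918508e-05,
        1.13912002e+00, -8.45981731e-02]), 'dq': array([-0.00048478, -0.00053708, -0.00106938, -0.00041513,  0.00091615,
       -0.00063732]), 'joint_torque': array([ 2.62792610e-04, -5.06103086e+01, -2.91402608e+01, -8.06431035e-05,
        4.58488488e-03,  1.05154754e-05]), 'ee_pos': array([ 0.1843045 , -0.51783839,  0.23074963]), 'orientation': array([[ 9.42152736e-01,  3.35183748e-01, -2.76677106e-04],
       [ 3.35183835e-01, -9.42152012e-01,  1.17569265e-03],
       [ 1.33401177e-04, -1.20041974e-03, -9.99999271e-01]]), 'wrist_force': array([-0.15192312, -0.27988884, -0.59579646]), 'moment': array([-0.02204654, -0.05207853, -0.01509734]), 'gripper_width': 0.0854201966806499}
scene {'fx': 515.9916055948246, 'fy': 515.9916055948246, 'cx': 273.3810348019227, 'cy': 211.51014033176608, 'rvec': array([ 2.43670817,  0.80283056, -0.2637259 ]), 'tvec': array([-0.37718834, -0.20274236,  1.49996508])}
side {'fx': 396.96431239835994, 'fy': 396.96431239835994, 'cx': 274.4113028945709, 'cy': 208.30115243404927, 'rvec': array([ 2.12641902, -0.17017101,  0.07962734]), 'tvec': array([-0.49339619,  0.07666734,  0.92193401])}
wrist {'fx': 296.0395052149175, 'fy': 296.0395052149175, 'cx': 279.37844874131554, 'cy': 207.14947908011877, 'rvec': array([-2.36005369,  1.66453876,  0.25295527]), 'tvec': array([-0.54908334, -0.03811562,  0.3804071 ])}
```

View pics/scene0.png

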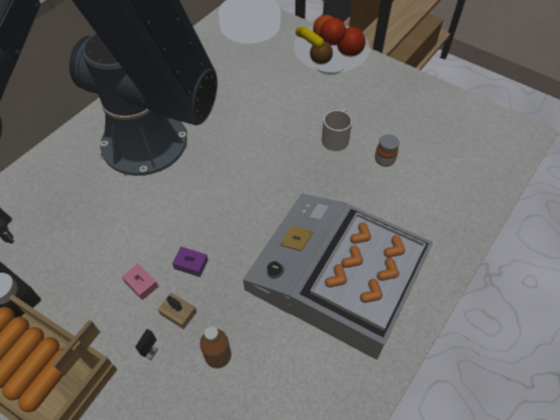

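View pics/side0.png

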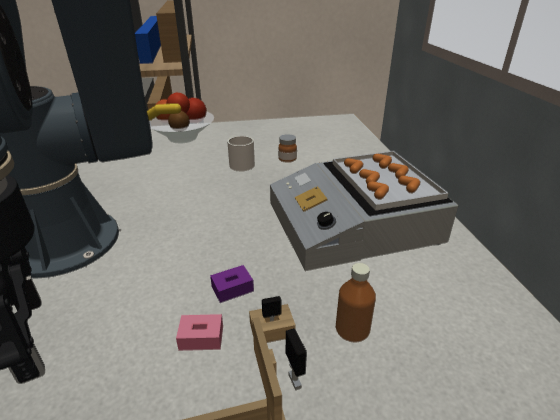

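View pics/wrist0.png

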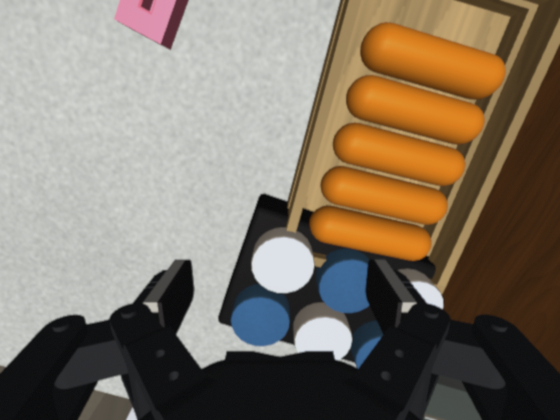

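The scene view shows the wooden stand with the key at about (177,308), a larger look-alike key lying at (147,345), the juice bottle at (215,347), and the brass switch plate at (297,238). I'll enlarge these areas next.

Run:
```python
import cv2,numpy as np
a=cv2.imread("pics/scene0.png");b=cv2.imread("pics/side0.png")
def c(im,x,y,w,h,k,n): cv2.imwrite(n,cv2.resize(im[y:y+h,x:x+w],None,fx=k,fy=k,interpolation=cv2.INTER_CUBIC))
c(a,130,270,100,75,8,"pics/c1.png")
c(b,230,280,100,75,8,"pics/c2.png")
c(a,260,190,100,75,8,"pics/c3.png")
c(b,270,165,100,75,8,"pics/c4.png")
```

```text
(no output)
```

View pics/c1.png

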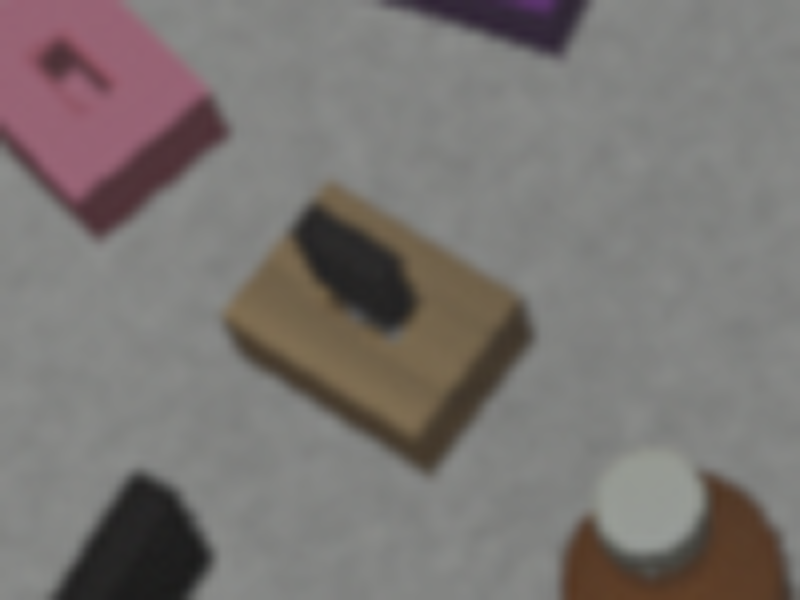

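View pics/c2.png

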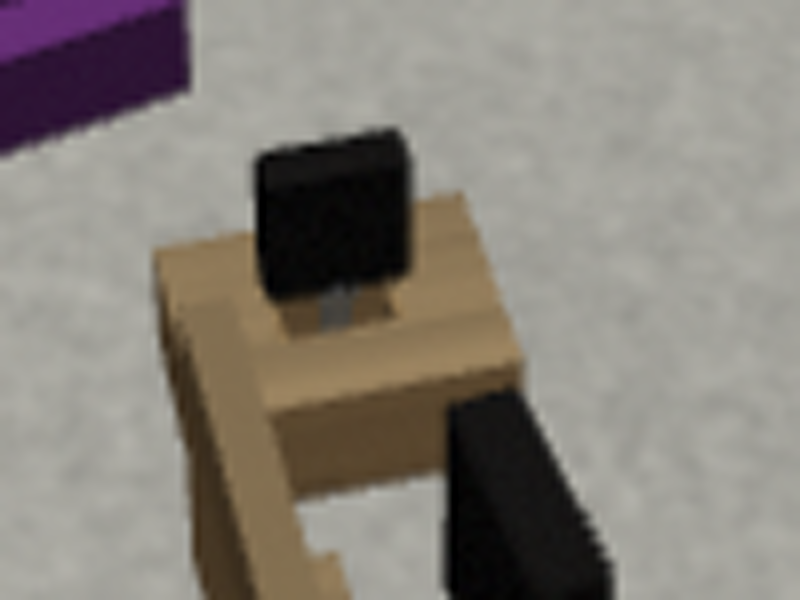

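View pics/c3.png

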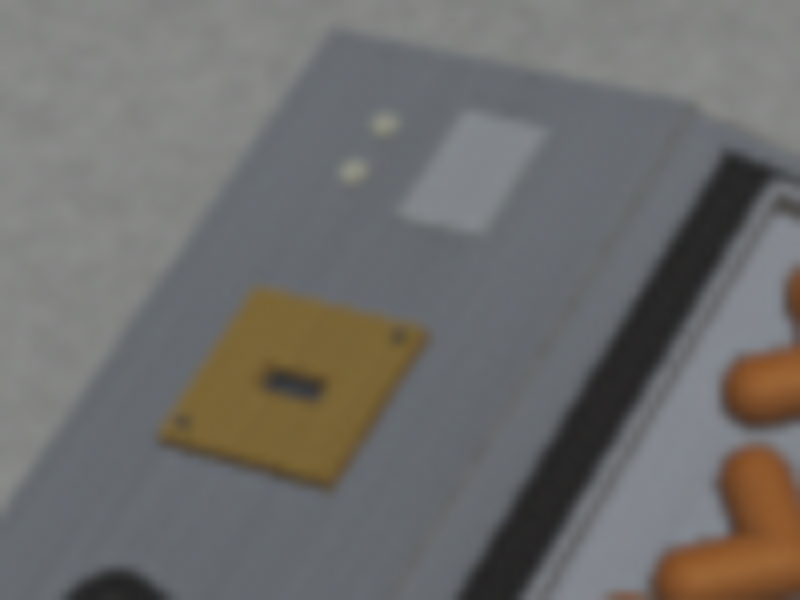

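View pics/c4.png

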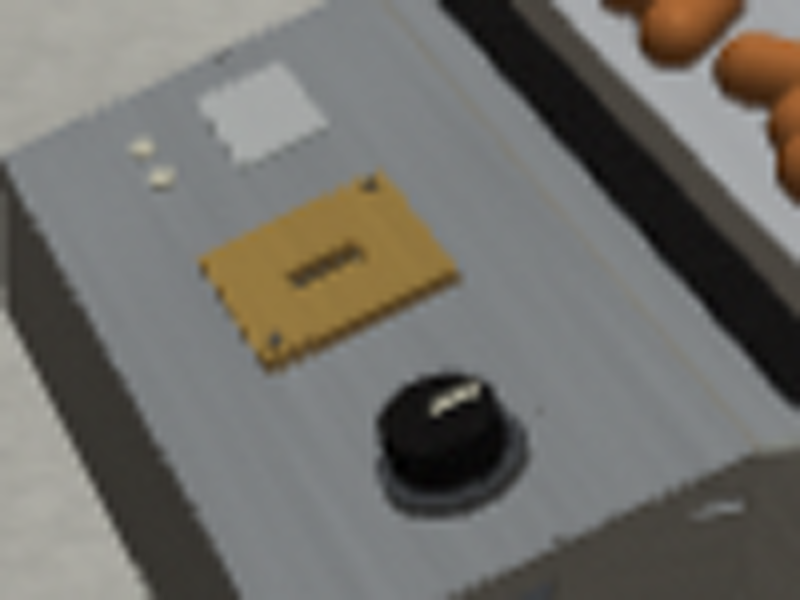

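```bash
cat > h.py <<'E'
import numpy as np,cv2
from scipy.optimize import least_squares
from scipy.spatial.transform import Rotation as R
from workcell import r
C={n:r.calibration(n) for n in("scene","side")}
def proj(n,P,c=None):
    c=c or C[n];K=np.array([[c['fx'],0,c['cx']],[0,c['fy'],c['cy']],[0,0,1]])
    return cv2.projectPoints(np.atleast_2d(P).astype(float),c['rvec'],c['tvec'],K,None)[0][:,0]
def box(p,lx,ly):  # corners
    return np.array([[-lx,-ly,0],[lx,-ly,0],[lx,ly,0],[-lx,ly,0]])/2
def ray(c,px):
    Rm=cv2.Rodrigues(c['rvec'])[0];d=np.array([(px[0]-c['cx'])/c['fx'],(px[1]-c['cy'])/c['fy'],1])
    o=-Rm.T@c['tvec'];return o,Rm.T@d
def hit(c,px,z):
    o,d=ray(c,px);return o+d*(z-o[2])/d[2]
def tri(obs):
    A=np.zeros((3,3));b=np.zeros(3);
    for c,px in obs:
        o,d=ray(c,px);d/=np.linalg.norm(d);M=np.eye(3)-np.outer(d,d);A+=M;b+=M@o
    return np.linalg.solve(A,b)
E
python3 - <<'E'
from h import *
sc=lambda u,ox,oy:[(ox+a/8-.0,oy+b/8) for a,b in u]
S=sc([(228,318),(330,183),(523,303),(420,437)],130,270)
for p in S: print(hit(C['scene'],p,.03))
D=sc([(155,250),(460,195),(522,355)],230,280)
print('side');
for p in D: print(hit(C['side'],p,.03))
P1=sc([(255,288),(428,328),(332,488),(162,435)],260,190);P2=sc([(200,262),(380,172),(460,272),(270,368)],270,165)
print('plate')
for a,b in zip(P1,P2): print(tri([(C['scene'],a),(C['side'],b)]))
k1=sc([(294,383)],260,190)[0];k2=sc([(325,264)],270,165)[0]
print('hole',tri([(C['scene'],k1),(C['side'],k2)]),hit(C['scene'],k1,.0913),hit(C['side'],k2,.0913))
# key bow top
print('cap',hit(C['scene'],(211,333),.14), hit(C['side'],(360,271),.14))
E
```

```text
[ 0.41410533 -0.3606034   0.03      ]
[ 0.40870971 -0.31258219  0.03      ]
[ 0.47863785 -0.30738428  0.03      ]
[ 0.48217835 -0.35459477  0.03      ]
side
[ 0.40655754 -0.31475668  0.03      ]
[ 0.47513991 -0.30961174  0.03      ]
[ 0.47973673 -0.35657664  0.03      ]
plate
[ 0.54461814 -0.02324911  0.07666634]
[ 0.60016887 -0.01490172  0.09656563]
[ 0.60811764 -0.07548139  0.0969079 ]
[ 0.5524712  -0.08092158  0.07568054]
hole [ 0.57620546 -0.04849398  0.08713388] [ 0.57734877 -0.05043147  0.0913    ] [ 0.5745754  -0.05565346  0.0913    ]
cap [ 0.58362483 -0.35640934  0.14      ] [ 0.57832656 -0.36420345  0.14      ]
```

```bash
cat >> h.py <<'E'
def st():
    s=r.sense();return s,np.array(s['ee_pos']),np.array(s['orientation'])
def row(p,Rt):
    "shift/turn in tool axes mm,deg from current to target pose"
    s,p0,R0=st()
    return np.round(np.r_[R0.T@(p-p0)*1000,np.degrees(R.from_matrix(R0.T@Rt).as_rotvec())],2)
def Rdown(yaw):
    c,s=np.cos(yaw),np.sin(yaw);return np.array([[c,s,0],[s,-c,0],[0,0,-1.]])
def Rsw(yaw,t=.35):
    c,s=np.cos(yaw),np.sin(yaw)
    z=np.array([-np.sin(t)*c,-np.sin(t)*s,np.cos(t)]);x=np.array([np.cos(t)*c,np.cos(t)*s,np.sin(t)])
    return np.c_[x,np.cross(z,x),z]
def flip(M): return np.c_[M[:,0],-M[:,1],-M[:,2]]
E
python3 - <<'E'
from h import *
c=r.calibration('wrist');s,p,Rt=st()
Rm=cv2.Rodrigues(c['rvec'])[0];o=-Rm.T@c['tvec']
print('cam in tool',Rt.T@(o-p),'\n',Rt.T@Rm.T)
print(proj('',p,c))
pp=p+Rt@np.array([[0,0,.04],[0,0,.1],[0.1,0,.15]]).T.T[1];print(proj('',pp,c))
print(row(np.array([.445,-.335,.2]),Rdown(.08)))
E
```

```text
cam in tool [ 7.55267500e-02  4.67378749e-06 -1.42801886e-01] 
 [[ 1.05385601e-04 -9.55696676e-01 -2.94353278e-01]
 [ 9.99999444e-01  4.09422340e-04 -9.71275161e-04]
 [ 1.04875925e-03 -2.94353012e-01  9.55696188e-01]]
[[279.63424354 263.38245543]]
[[279.66020429 207.97748346]]
[ 3.0691e+02 -8.4940e+01  3.1000e+01 -5.0000e-02  0.0000e+00  1.5000e+01]
```

```bash
python3 -m jog '[[60,-17,5,0,0,5],[120,-34,10,0,0,10],[180,-51,20,0,0,15],[240,-68,30,0,0,15],[307,-85,50,0,0,15],[307,-85,50,0,0,15],[307,-85,50,0,0,15]]' 1
python3 - <<'E'
from h import *
s,p,Rt=st();c=r.calibration('wrist');im=r.read_camera('wrist')
cv2.imwrite('pics/w1.png',im[:,:,::-1]);np.save('w1.npy',np.array([c['rvec'],c['tvec'],p],float))
print(p,Rt,s['dq'],c['rvec'],c['tvec'])
E
```

```text
time: 1.02
ee_pos: [0.445, -0.3347, 0.1807]
orientation: [[0.997, 0.081, -0.001], [0.081, -0.997, 0.001], [-0.001, -0.001, -1.0]]
wrist_force: [-0.0, 0.1, 0.1]
gripper_width: 0.0855
[ 0.44500047 -0.3347463   0.18071594] [[ 9.96709957e-01  8.10458616e-02 -9.11106026e-04]
 [ 8.10469197e-02 -9.96709575e-01  1.19148823e-03]
 [-8.11542910e-04 -1.26141052e-03 -9.99998875e-01]] [-0.03617248 -0.01757573  0.00249295 -0.00297439  0.00417963 -0.0109604 ] [-2.13816468  1.97035758  0.30006715] [-0.36911998  0.37426334  0.45514254]
```

View pics/w1.png

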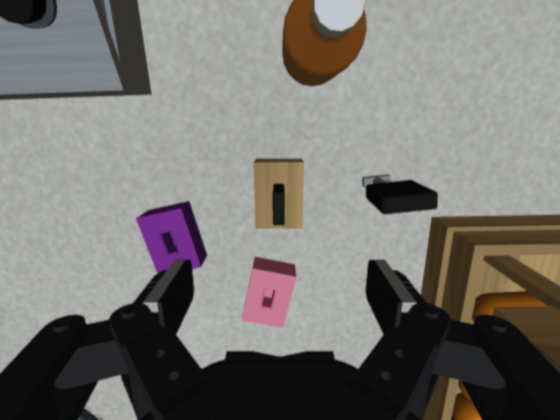

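Run:
```python
import cv2
a=cv2.imread("pics/w1.png")[150:240,225:345]
cv2.imwrite("pics/w1c.png",cv2.resize(a,None,fx=6.6667,fy=6.6667,interpolation=cv2.INTER_CUBIC))
```

```text
(no output)
```

View pics/w1c.png

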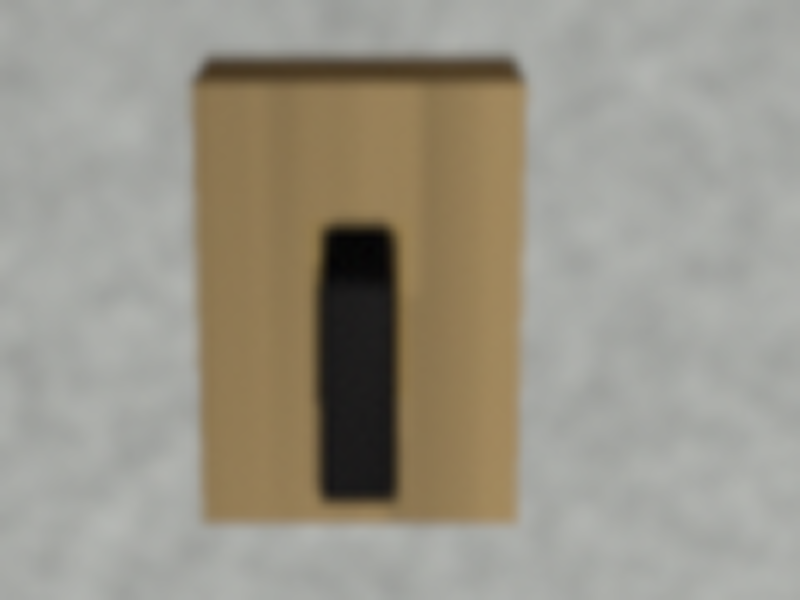

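Run:
```python
from h import *
c=dict(r.calibration('wrist'));
f=lambda u:(225+(u[0]+.5)/6.6667-.5,150+(u[1]+.5)/6.6667-.5)
Q=[hit(c,f(u),.03) for u in [(197,83),(522,83),(517,520),(205,520)]]
print(np.array(Q)); print('ctr',np.mean(Q,0)); e=(Q[0]-Q[3]+Q[1]-Q[2])/2;print('yaw',np.arctan2(e[1],e[0]),np.linalg.norm(e))
e=(Q[0]-Q[1]);print('yaw',np.arctan2(-e[0],e[1]),np.linalg.norm(e))
B=[hit(c,f(u),.074) for u in [(321,285),(395,285),(397,498),(320,498)]]
b=np.mean(B,0);print('bow',np.array(B),b)
e=(B[0]-B[3]+B[1]-B[2])/2;print('yaw',np.arctan2(e[1],e[0]))
print(row(np.r_[b[:2],.037],Rdown(.08)))
```

```text
[[ 0.47407554 -0.30738773  0.03      ]
 [ 0.47795727 -0.35560166  0.03      ]
 [ 0.40870776 -0.36199337  0.03      ]
 [ 0.4047003  -0.31247659  0.03      ]]
ctr [ 0.44136022 -0.33436484  0.03      ]
yaw 0.0826290327323199 0.06954966301295479
yaw 0.08033722157389833 0.04836994435499726
bow [[ 0.45591446 -0.32825715  0.074     ]
 [ 0.45669114 -0.33788174  0.074     ]
 [ 0.42720278 -0.34065034  0.074     ]
 [ 0.42636502 -0.33029596  0.074     ]] [ 0.44154335 -0.3342713   0.074     ]
yaw 0.08125025199100692
[-2.8100e+00 -1.2400e+00  1.4409e+02 -5.0000e-02  3.0000e-02  0.0000e+00]
```

```bash
python3 -m jog '[[-3,-1,30,0,0,0],[-3,-1,65,0,0,0],[-3,-1,95,0,0,0],[-3,-1,120,0,0,0],[-3,-1,135,0,0,0],[-3,-1,142,0,0,0],[-3,-1,142,0,0,0]]' 1; python3 -m jog '[[0,0,0,0,0,0],[0,0,0,0,0,0],[0,0,0,0,0,0],[0,0,0,0,0,0],[0,0,0,0,0,0],[0,0,0,0,0,0]]' -1
```

```text
time: 1.95
ee_pos: [0.4413, -0.335, 0.0394]
orientation: [[0.997, 0.079, -0.0], [0.079, -0.997, 0.001], [-0.0, -0.001, -1.0]]
wrist_force: [0.4, 0.0, 0.8]
gripper_width: 0.0853
time: 2.7
ee_pos: [0.4414, -0.335, 0.0395]
orientation: [[0.997, 0.079, -0.0], [0.079, -0.997, 0.0], [-0.0, -0.0, -1.0]]
wrist_force: [0.3, 1.4, 2.5]
gripper_width: 0.0104
```

```bash
python3 -m jog '[[0,0,-15,0,0,0],[0,0,-40,0,0,0],[0,0,-80,0,0,0],[0,0,-120,0,0,0],[0,0,-140,0,0,0],[0,0,-140,0,0,0]]' -1
python3 - <<'E'
from h import *
S=Rsw(.13);h=np.array([.576,-.051,.0895]);print(row(h+S[:,2]*(.0315+.06),flip(S)))
E
```

```text
time: 3.45
ee_pos: [0.4419, -0.3355, 0.1815]
orientation: [[0.997, 0.079, 0.002], [0.079, -0.997, -0.002], [0.002, 0.002, -1.0]]
wrist_force: [-0.3, 0.2, -1.0]
gripper_width: 0.0103
[ 124.95 -271.37    5.77    0.63   19.92   -2.84]
```

```bash
python3 -m jog '[[20,-45,-5,0,4,-0.5],[42,-90,-10,0.2,8,-1],[63,-136,-10,0.3,12,-1.5],[84,-181,-10,0.4,16,-2],[105,-226,-5,0.6,19.9,-2.8],[125,-271,0,0.6,19.9,-2.8],[125,-271,5.8,0.6,19.9,-2.8],[125,-271,5.8,0.6,19.9,-2.8],[125,-271,5.8,0.6,19.9,-2.8]]' -1
python3 - <<'E'
from h import *
s,p,Rt=st();c=r.calibration('wrist');im=r.read_camera('wrist')
cv2.imwrite('pics/w2.png',im[:,:,::-1]);print(p,np.abs(s['dq']).max())
cv2.imwrite("pics/w2c.png",cv2.resize(im[120:300,160:400,::-1],None,fx=3.3333,fy=3.33333,interpolation=cv2.INTER_CUBIC))
print(proj('',p+Rt@np.array([0,0,.0315]),c))
E
```

```text
time: 4.58
ee_pos: [0.5447, -0.0564, 0.1752]
orientation: [[0.932, 0.127, 0.339], [0.12, -0.992, 0.043], [0.342, 0.0, -0.94]]
wrist_force: [-0.2, -0.5, 0.2]
gripper_width: 0.0103
[ 0.54468829 -0.0564248   0.17522188] 0.003876874203163471
[[279.81627218 240.01965326]]
```

View pics/w2c.png

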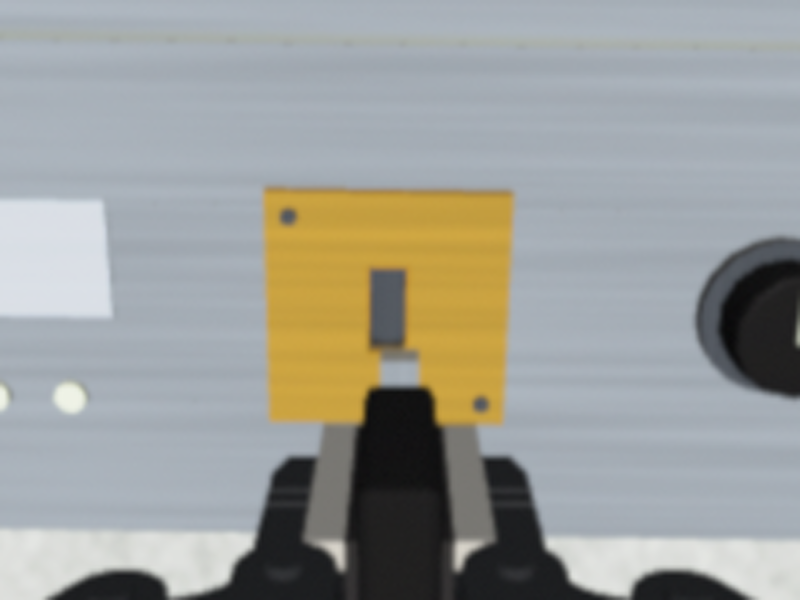

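Run:
```python
from h import *
c=r.calibration('wrist');s,p,Rt=st()
f=lambda u:np.array((160+(u[0]+.5)/3.3333-.5,120+(u[1]+.5)/3.3333-.5))
U=np.array([f(u) for u in [(265,187),(514,192),(503,423),(270,421)]])
M=np.array([[30,30,0],[30,-30,0],[-30,-30,0],[-30,30,0]])/1000.
def fun(v): return (proj('',v[:3]+M@Rsw(v[3],v[4]).T,c)-U).ravel()
o=least_squares(fun,[.576,-.051,.09,.13,.35]);print('plate fit',o.x,np.round(o.fun,2))
z=least_squares(lambda v:fun(np.r_[v,.35]),[.576,-.051,.09,.13]);print('fix tilt',z.x,np.round(z.fun,2))
S=Rsw(z.x[3]);H=[(371,268),(405,268),(404,347),(371,347)]
Q=[]
for u in H+[(388,307.5)]:
    oo,d=ray(c,f(u));t=S[:,2]@(z.x[:3]-oo)/(S[:,2]@d);q=oo+d*t;Q.append(q);print(S.T@(q-z.x[:3])*1000)
hole=Q[-1]
# same with z plane 0.0913-based
print('hole',hole, 'in tool mm',Rt.T@(hole-p)*1000)
tip=np.array([0,0,.0315]);print('shift to hover',np.round((Rt.T@(hole-p)-tip)*1000,2),row(hole+S[:,2]*.0315,flip(S)))
# deck plane check
```

```text
plate fit [ 0.57432593 -0.04955306  0.08977213  0.11242374  0.30680775] [ 0.01  0.21 -0.07 -0.15  0.15  0.21 -0.09 -0.28]
fix tilt [ 0.57414679 -0.04959213  0.09118218  0.11214535] [-0.42  0.44  0.34  0.11  0.18 -0.04 -0.1  -0.55]
[1.07035768e+01 4.25706211e+00 5.85798355e-14]
[ 1.08383786e+01 -4.04719093e+00  2.31503485e-14]
[-9.71168284e+00 -4.13180308e+00  1.58744074e-14]
[-9.85020712e+00  4.13098739e+00  1.52438256e-14]
[ 6.23716970e-01 -9.34486490e-03  3.00831887e-14]
hole [ 0.57473006 -0.04953585  0.09139606] in tool mm [-2.47384617e-02 -3.07139340e+00  8.93825410e+01]
shift to hover [-2.000e-02 -3.070e+00  5.788e+01] [-4.000e-02 -3.230e+00  5.788e+01 -2.900e-01  3.000e-02  8.500e-01]
```

```bash
python3 -m jog '[[0,-2,15,-0.2,0,0.5],[0,-3.2,30,-0.3,0,0.9],[0,-3.2,42,-0.3,0,0.9],[0,-3.2,46,-0.3,0,0.9],[0,-3.2,46,-0.3,0,0.9],[0,-3.2,46,-0.3,0,0.9]]' -1
python3 - <<'E'
from h import *
s,p,Rt=st();c=r.calibration('wrist');im=r.read_camera('wrist');
print(p,np.abs(s['dq']).max())
cv2.imwrite("pics/w3c.png",cv2.resize(im[180:270,220:340,::-1],None,fx=6.66667,fy=6.66667,interpolation=cv2.INTER_CUBIC))
print(proj('',p+Rt@np.array([0,0,.0315]),c))
im=r.read_camera('side');cv2.imwrite("pics/s3c.png",cv2.resize(im[140:230,250:370,::-1],None,fx=6.66667,fy=6.66667,interpolation=cv2.INTER_CUBIC))
E
```

```text
time: 5.38
ee_pos: [0.5601, -0.0513, 0.1325]
orientation: [[0.934, 0.111, 0.341], [0.104, -0.994, 0.038], [0.343, 0.0, -0.939]]
wrist_force: [0.1, -0.1, -0.2]
gripper_width: 0.0101
[ 0.56012295 -0.05134621  0.13250491] 0.002700265147225077
[[279.8359602  240.03278915]]
```

View pics/w3c.png

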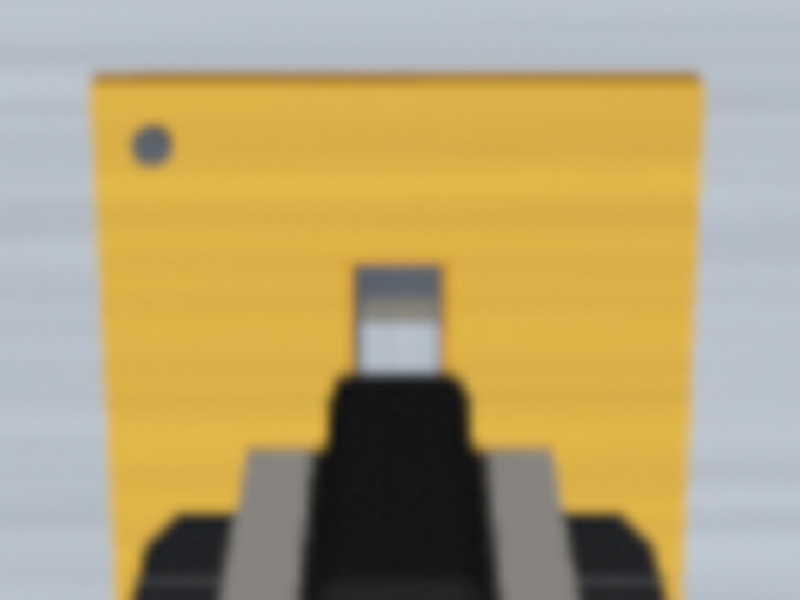

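View pics/s3c.png

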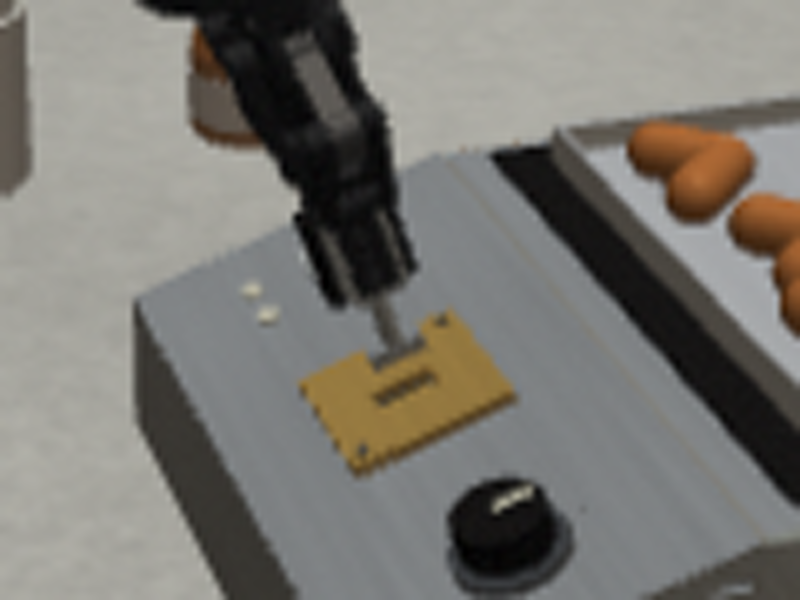

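Run:
```python
from h import *
c=r.calibration('wrist');s,p,Rt=st()
f=lambda u:np.array((220+(u[0]+.5)/6.6667-.5,180+(u[1]+.5)/6.6667-.5))
for zt in (.0305,.0315,.0325): print('model edge',proj('',p+Rt@np.array([[.009,0,zt],[.010,0,zt],[.011,0,zt]]).T.T[1],c), [proj('',p+Rt@np.array([x,0,zt]),c)[0,1] for x in(.009,.010,.011)])
print('obs edge',f((398,295)),f((398,320)))
# plate top edge 30mm upslope; hole end edge; lateral
top=[f((92,76)),f((703,76))];he=[f((354,265)),f((442,265))]
a=[];
for zz in (.0445,.0455,.0465):
  for u in top+he:
    oo,d=ray(c,u);oo=Rt.T@(oo-p);d=Rt.T@d;q=oo+d*(zz-oo[2])/d[2];print(zz,np.round(q*1000,2))
S=Rsw(.112);print(row(np.array([.57473,-.04954,.0914])+S[:,2]*.0315,flip(S)))
```

```text
model edge [[279.83894999 225.84234173]] [np.float64(227.34112181690958), np.float64(225.84234172840434), np.float64(224.3387758051384)]
model edge [[279.83817809 225.27670051]] [np.float64(226.76867735003236), np.float64(225.27670051035355), np.float64(223.77998410945818)]
model edge [[279.8374141  224.71684982]] [np.float64(226.2020838222165), np.float64(224.71684981694386), np.float64(223.22692185860882)]
obs edge [279.27470113 223.82477838] [279.27470113 227.57475963]
0.0445 [ 28.91 -30.23  44.5 ]
0.0445 [28.91 29.39 44.5 ]
0.0445 [ 9.36 -4.79 44.5 ]
0.0445 [ 9.36  4.05 44.5 ]
0.0455 [ 28.66 -30.39  45.5 ]
0.0455 [28.66 29.55 45.5 ]
0.0455 [ 9.   -4.82 45.5 ]
0.0455 [ 9.    4.07 45.5 ]
0.0465 [ 28.41 -30.55  46.5 ]
0.0465 [28.41 29.71 46.5 ]
0.0465 [ 8.65 -4.84 46.5 ]
0.0465 [ 8.65  4.1  46.5 ]
[-3.200e-01 -1.800e-01  1.224e+01  2.000e-02 -1.000e-02 -4.000e-02]
```

```bash
python3 -m jog '[[-1,-0.1,4,0,0,0],[-1.5,-0.1,8,0,0,0],[-1.5,-0.1,11,0,0,0],[-1.5,-0.1,11,0,0,0],[-1.5,-0.1,11,0,0,0]]' -1
python3 - <<'E'
from h import *
s,p,Rt=st();c=r.calibration('wrist');im=r.read_camera('wrist');
print(p,np.abs(s['dq']).max())
cv2.imwrite("pics/w4c.png",cv2.resize(im[180:270,220:340,::-1],None,fx=6.66667,fy=6.66667,interpolation=cv2.INTER_CUBIC))
im=r.read_camera('side');cv2.imwrite("pics/s4c.png",cv2.resize(im[170:215,280:340,::-1],None,fx=13.3333,fy=13.33333,interpolation=cv2.INTER_CUBIC))
E
```

```text
time: 6.1
ee_pos: [0.5625, -0.051, 0.1218]
orientation: [[0.934, 0.111, 0.341], [0.104, -0.994, 0.038], [0.343, 0.0, -0.939]]
wrist_force: [-0.2, -0.0, -0.6]
gripper_width: 0.0103
[ 0.56249846 -0.05098819  0.12175445] 0.002191070605743788
```

View pics/w4c.png

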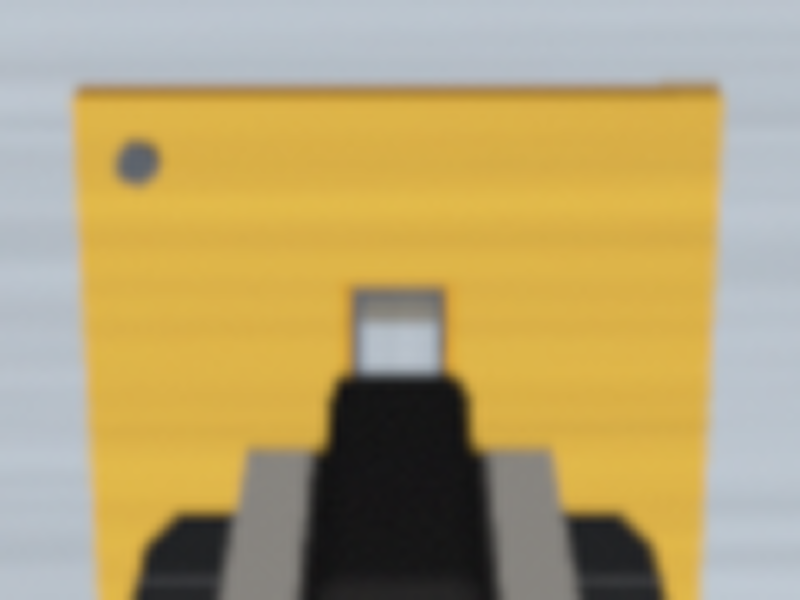

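View pics/s4c.png

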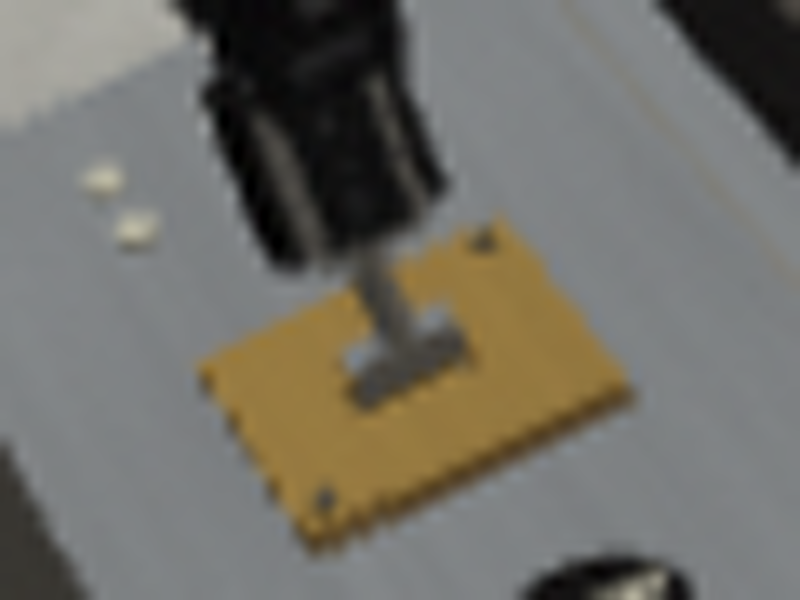

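Run:
```python
from h import *
c=r.calibration('wrist');s,p,Rt=st()
f=lambda u:np.array((220+(u[0]+.5)/6.6667-.5,180+(u[1]+.5)/6.6667-.5))
for zz in (.033,.034,.035,.036):
  for u in [(76,91),(720,91),(350,289),(444,289),(398,296)]:
    oo,d=ray(c,f(u));oo=Rt.T@(oo-p);d=Rt.T@d;q=oo+d*(zz-oo[2])/d[2];print(zz,np.round(q*1000,2))
```

```text
0.033 [ 30.36 -29.91  33.  ]
0.033 [30.36 29.21 33.  ]
0.033 [11.02 -4.9  33.  ]
0.033 [11.02  4.   33.  ]
0.033 [10.32 -0.35 33.  ]
0.034 [ 30.1  -30.08  34.  ]
0.034 [30.11 29.38 34.  ]
0.034 [10.65 -4.92 34.  ]
0.034 [10.66  4.03 34.  ]
0.034 [ 9.95 -0.35 34.  ]
0.035 [ 29.84 -30.25  35.  ]
0.035 [29.85 29.54 35.  ]
0.035 [10.29 -4.95 35.  ]
0.035 [10.29  4.05 35.  ]
0.035 [ 9.57 -0.35 35.  ]
0.036 [ 29.59 -30.42  36.  ]
0.036 [29.59 29.71 36.  ]
0.036 [ 9.92 -4.98 36.  ]
0.036 [ 9.92  4.07 36.  ]
0.036 [ 9.2  -0.36 36.  ]
```

```bash
python3 -m jog '[[-1.2,-0.1,0,0,0,0],[-1.2,-0.1,2,0,0,0],[-1.2,-0.1,3.5,0,0,0],[-1.2,-0.1,4.5,0,0,0],[-1.2,-0.1,5,0,0,0],[-1.2,-0.1,5,0,0,0]]' -1
python3 - <<'E'
from h import *
s,p,Rt=st();print(Rt.T@s['wrist_force'],p,s['moment'])
im=r.read_camera('wrist');
cv2.imwrite("pics/w5c.png",cv2.resize(im[180:270,220:340,::-1],None,fx=6.66667,fy=6.66667,interpolation=cv2.INTER_CUBIC))
E
```

```text
time: 6.95
ee_pos: [0.5631, -0.0508, 0.1167]
orientation: [[0.933, 0.111, 0.341], [0.104, -0.994, 0.038], [0.343, 0.0, -0.939]]
wrist_force: [0.4, 0.2, -0.8]
gripper_width: 0.0105
[ 0.16456198 -0.19832657  0.86882124] [ 0.5630996  -0.05084651  0.11671597] [0.05091088 0.17000551 0.01116372]
```

View pics/w5c.png

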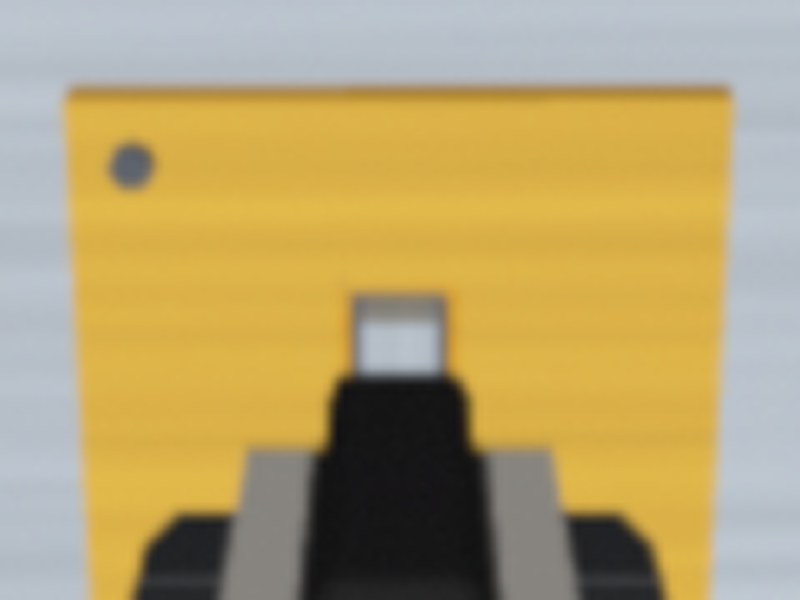

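```bash
python3 -m jog '[[0,0,1,0,0,0],[0,0,2,0,0,0],[0,0,3,0,0,0],[0,0,3,0,0,0]]' -1
python3 - <<'E'
from h import *
s,p,Rt=st();print(Rt.T@s['wrist_force'],p,s['moment'])
im=r.read_camera('wrist');
cv2.imwrite("pics/w6c.png",cv2.resize(im[180:270,220:340,::-1],None,fx=6.66667,fy=6.66667,interpolation=cv2.INTER_CUBIC))
im=r.read_camera('side');cv2.imwrite("pics/s6c.png",cv2.resize(im[170:215,280:340,::-1],None,fx=13.3333,fy=13.33333,interpolation=cv2.INTER_CUBIC))
E
```

```text
time: 7.5
ee_pos: [0.5641, -0.0507, 0.1138]
orientation: [[0.934, 0.111, 0.341], [0.104, -0.994, 0.038], [0.343, 0.0, -0.939]]
wrist_force: [0.6, 0.4, -0.8]
gripper_width: 0.0105
[ 0.34632014 -0.3673168   0.92599347] [ 0.56410347 -0.05072916  0.11381161] [-0.010576    0.20380565  0.03201561]
```

View pics/w6c.png

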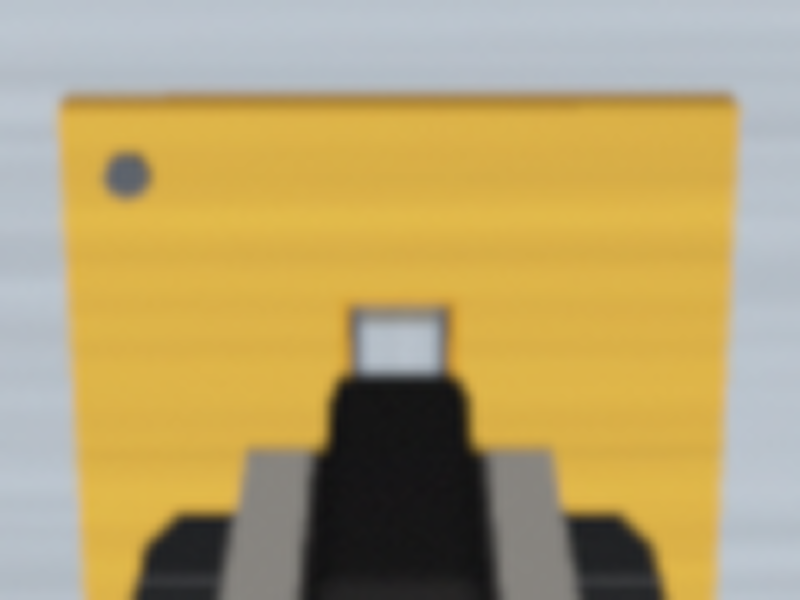

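View pics/s6c.png

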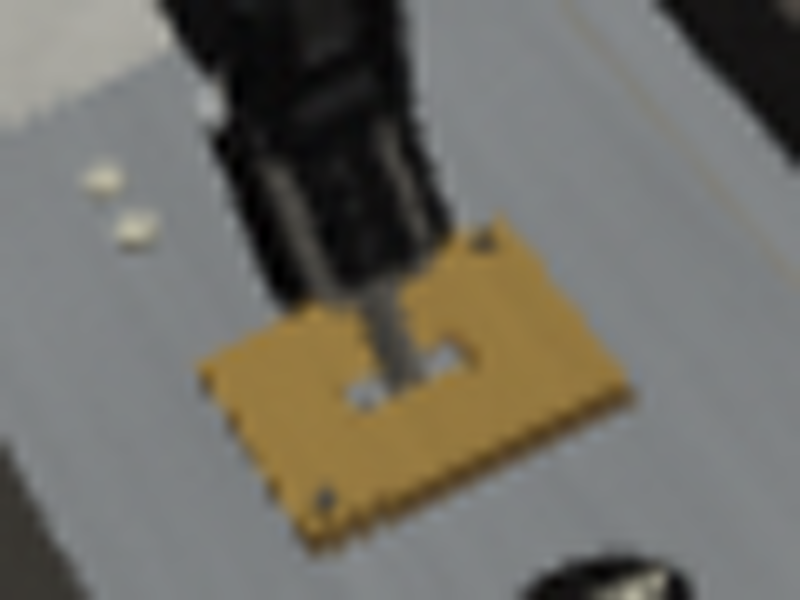

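```bash
python3 -m jog '[[0.3,0,1.5,0,0,0],[0.3,0,3,0,0,0],[0.3,0,4.5,0,0,0],[0.3,0,6,0,0,0],[0.3,0,7,0,0,0],[0.3,0,8,0,0,0],[0.3,0,8,0,0,0]]' -1
python3 - <<'E'
from h import *
s,p,Rt=st();print(Rt.T@s['wrist_force'],p,s['moment'])
E
```

```text
time: 8.48
ee_pos: [0.5671, -0.0504, 0.107]
orientation: [[0.933, 0.111, 0.341], [0.104, -0.994, 0.038], [0.343, 0.0, -0.939]]
wrist_force: [-6.8, 0.1, 12.6]
gripper_width: 0.0098
[ -2.00817971  -0.82012982 -14.12301331] [ 0.56714272 -0.05041614  0.10695718] [0.0448198  0.63237937 0.05179524]
```

Run:
```python
from h import *
s,p,Rt=st();c=r.calibration('wrist')
im=r.read_camera('wrist');
cv2.imwrite("pics/w7c.png",cv2.resize(im[180:270,220:340,::-1],None,fx=6.66667,fy=6.66667,interpolation=cv2.INTER_CUBIC))
im=r.read_camera('side');cv2.imwrite("pics/s7c.png",cv2.resize(im[170:215,280:340,::-1],None,fx=13.3333,fy=13.33333,interpolation=cv2.INTER_CUBIC))
s=r.sense();print(Rt.T@s['wrist_force'])
S=Rsw(.112)
for h in ([.57473,-.04954,.0914],): print(S.T@(p-Rt@np.zeros(3)-h)*1000, S.T@(p+Rt@np.array([0.0009,0,.0315])-h)*1000)
```

```text
[ -2.20070283  -0.57745548 -12.32046106]
[-1.84008901 -0.02265438 17.23292375] [ -0.92299585  -0.03797665 -14.2665795 ]
```

View pics/w7c.png

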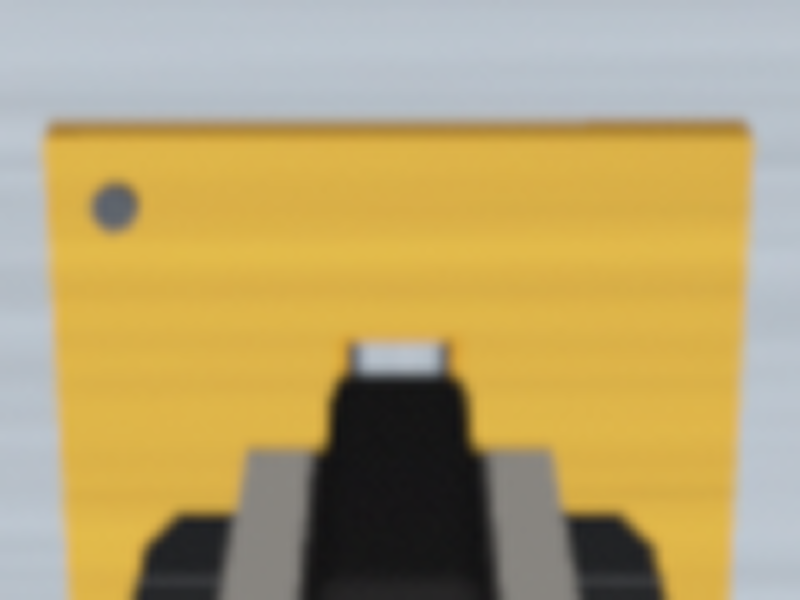

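View pics/s7c.png

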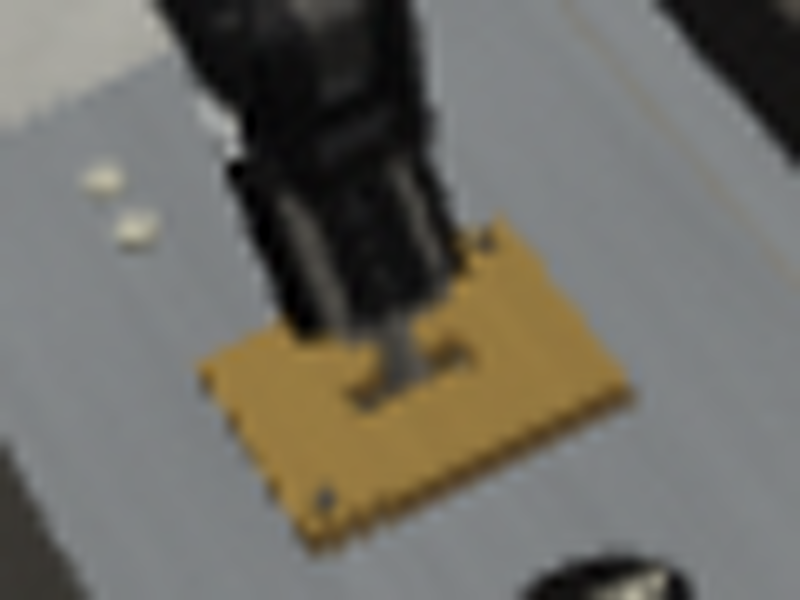

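```bash
python3 -m jog '[[-0.1,0,0,0,0,5],[-0.1,-0.1,0,0,0,10],[-0.1,-0.1,0,0,0,15],[-0.1,-0.2,0,0,0,20],[-0.1,-0.2,0,0,0,20]]' -1
python3 - <<'E'
from h import *
s,p,Rt=st();print(Rt.T@s['wrist_force'],Rt.T@s['moment'],p)
S=flip(Rsw(.112));print(np.degrees(R.from_matrix(S.T@Rt).as_rotvec()))
E
```

```text
time: 9.2
ee_pos: [0.5673, -0.0503, 0.1072]
orientation: [[0.914, -0.216, 0.342], [-0.243, -0.969, 0.038], [0.324, -0.118, -0.939]]
wrist_force: [-2.6, -0.1, 6.4]
gripper_width: 0.0105
[-0.24603547 -0.1310567  -6.92709696] [-0.12113297 -0.20744272 -0.0197572 ] [ 0.56733181 -0.05034049  0.10724023]
[-0.03411188  0.08708873 20.09962914]
```

```bash
python3 -m jog '[[0,-0.1,0,0,0,6],[0,-0.1,0,0,0,12],[0,-0.2,0,0,0,18],[0.1,-0.2,0,0,0,24],[0.1,-0.3,0,0,0,30],[0.1,-0.3,0,0,0,36],[0.1,-0.3,0,0,0,40],[0.1,-0.3,0,0,0,40]]' -1
python3 - <<'E'
from h import *
s,p,Rt=st();print(Rt.T@s['wrist_force'],Rt.T@s['moment'],p,s['gripper_width'])
S=flip(Rsw(.112));print(np.degrees(R.from_matrix(S.T@Rt).as_rotvec()),s['joints'])
E
```

```text
time: 10.2
ee_pos: [0.5674, -0.0503, 0.1073]
orientation: [[0.561, -0.754, 0.342], [-0.81, -0.586, 0.037], [0.172, -0.298, -0.939]]
wrist_force: [-4.5, -2.0, 5.1]
gripper_width: 0.0097
[ 5.21298984e-03  3.05956361e+00 -6.44158509e+00] [-0.75269197 -0.04031973 -0.04613813] [ 0.56740645 -0.05029967  0.10732149] 0.009749375260433717
[-1.98210327e-02  1.00467966e-01  6.01447887e+01] [-0.22248883  0.43478258  1.94404291  0.26429722  0.44268125  2.06529646]
```

```bash
python3 -m jog '[[0,0.1,0,0,0,3],[0,0.1,0,0,0,5],[0,0.1,0,0,0,7],[0,0.1,0,0,0,7]]' -1
python3 - <<'E'
from h import *
s,p,Rt=st();print(Rt.T@s['wrist_force'],Rt.T@s['moment'],p,s['gripper_width'])
S=flip(Rsw(.112));print(np.degrees(R.from_matrix(S.T@Rt).as_rotvec()))
E
```

```text
time: 10.7
ee_pos: [0.5673, -0.0504, 0.1073]
orientation: [[0.465, -0.817, 0.342], [-0.875, -0.482, 0.037], [0.135, -0.317, -0.939]]
wrist_force: [-3.0, -1.0, 5.0]
gripper_width: 0.0101
[ 0.18702701  1.38349224 -5.80840746] [-0.51704124  0.01052916 -0.01878441] [ 0.56731871 -0.05039696  0.1072833 ] 0.010136376302889947
[-1.61641325e-02  1.02468643e-01  6.71608577e+01]
```

```bash
python3 -m jog '[[0,0,0,0,0,2],[0,0,0,0,0,3],[0,0,0,0,0,3]]' -1
python3 - <<'E'
from h import *
s,p,Rt=st();print(Rt.T@s['wrist_force'],Rt.T@s['moment'],p,s['gripper_width'])
S=flip(Rsw(.112));print(np.degrees(R.from_matrix(S.T@Rt).as_rotvec()))
im=r.read_camera('wrist');cv2.imwrite("pics/w8.png",cv2.resize(im[150:270,200:360,::-1],None,fx=5,fy=5,interpolation=cv2.INTER_CUBIC))
E
```

```text
time: 11.08
ee_pos: [0.5673, -0.0504, 0.1073]
orientation: [[0.422, -0.84, 0.342], [-0.899, -0.436, 0.037], [0.118, -0.323, -0.939]]
wrist_force: [-3.3, -1.9, 5.7]
gripper_width: 0.0101
[ 0.99775705  1.74742377 -6.59815249] [-0.48271461  0.0157598  -0.26150947] [ 0.56731427 -0.05041615  0.10728375] 0.01009825498050914
[-1.79368855e-02  1.05271311e-01  7.01496624e+01]
```

View pics/w8.png

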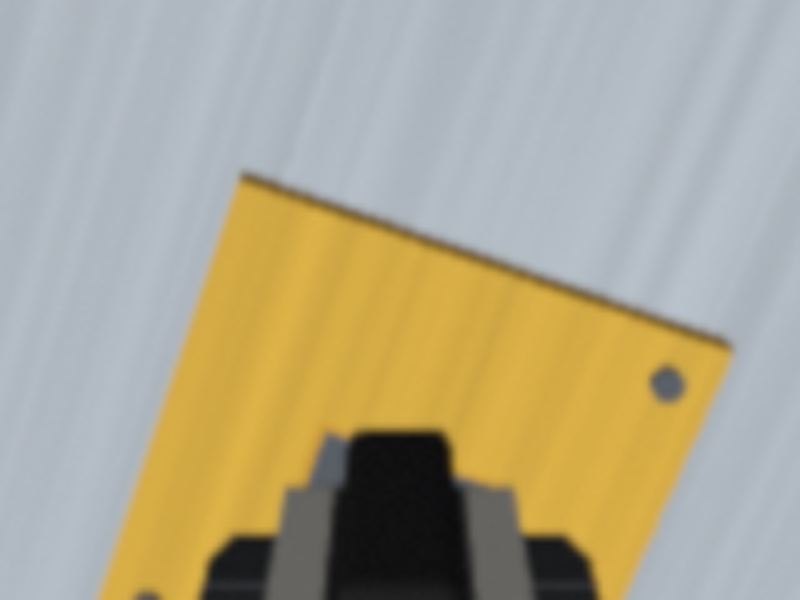

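```bash
python3 -m jog '[[0,0,0,0,0,0],[0,0,0,0,0,-7],[0,0,0,0,0,-14],[0,0.1,0,0,0,-21],[0,0.2,0,0,0,-28],[0,0.2,0,0,0,-35],[0.1,0.3,0,0,0,-42],[0.1,0.3,0,0,0,-49],[0.1,0.3,0,0,0,-56],[0.1,0.3,0,0,0,-56]]' -1
python3 - <<'E'
from h import *
s,p,Rt=st();print(Rt.T@s['wrist_force'],Rt.T@s['moment'],p,s['gripper_width'])
S=flip(Rsw(.112));print(np.degrees(R.from_matrix(S.T@Rt).as_rotvec()))
E
```

```text
time: 12.38
ee_pos: [0.5675, -0.0505, 0.1075]
orientation: [[0.932, -0.119, 0.343], [-0.14, -0.989, 0.037], [0.335, -0.083, -0.939]]
wrist_force: [-1.1, 0.3, 4.5]
gripper_width: 0.0105
[ 0.45542147 -0.51591164 -4.57220482] [ 0.11225508 -0.14548375  0.0131499 ] [ 0.5674911  -0.05052711  0.10746898] 0.010518793450842561
[-0.05413173  0.13253472 14.05869393]
```

```bash
python3 -m jog '[[0,0,0.7,0,0,-3],[0,0,0.7,0,0,-8],[0,0,0.7,0,0,-13],[0,0,0.7,0,0,-17],[0,0,0.7,0,0,-20],[0,0,0.7,0,0,-20]]' -1
python3 - <<'E'
from h import *
s,p,Rt=st();print(Rt.T@s['wrist_force'],Rt.T@s['moment'],p,s['gripper_width'])
S=flip(Rsw(.112));print(np.degrees(R.from_matrix(S.T@Rt).as_rotvec()))
E
```

```text
time: 13.12
ee_pos: [0.5678, -0.0504, 0.1072]
orientation: [[0.916, 0.208, 0.343], [0.208, -0.978, 0.038], [0.343, 0.037, -0.938]]
wrist_force: [-5.7, 0.2, 11.2]
gripper_width: 0.0102
[ -1.30003085  -0.98762464 -12.47302632] [ 0.25535989 -0.53015337 -0.02844797] [ 0.56783798 -0.05035935  0.10722555] 0.010156334681935187
[-0.06422095  0.15043    -5.96081392]
```

```bash
python3 -m jog '[[0,0,-0.2,0,0,-2],[0,0,-0.2,0,0,-4],[0,0,-0.2,0,0,-4],[0,0,-0.2,0,0,-4]]' -1
python3 - <<'E'
from h import *
s,p,Rt=st();print(Rt.T@s['wrist_force'],Rt.T@s['moment'],p,s['gripper_width'])
S=flip(Rsw(.112));print(np.degrees(R.from_matrix(S.T@Rt).as_rotvec()))
E
```

```text
time: 13.62
ee_pos: [0.5677, -0.0503, 0.1073]
orientation: [[0.899, 0.271, 0.343], [0.275, -0.961, 0.038], [0.34, 0.06, -0.939]]
wrist_force: [-2.3, -0.2, 2.8]
gripper_width: 0.0101
[-1.20038915 -0.24678029 -3.41138472] [ 0.08241573 -0.31155908  0.20005071] [ 0.56771426 -0.05031949  0.107331  ] 0.010119080227542048
[-0.05952261  0.13768807 -9.92902779]
```

```bash
python3 -m jog '[[0,0,0,0,0,4],[0,0,0,0,0,8],[0,0,0,0,0,9.7],[0,0,0,0,0,9.7]]' -1
python3 - <<'E'
from h import *
s,p,Rt=st();print(Rt.T@s['wrist_force'],Rt.T@s['moment'],p,s['gripper_width'])
S=flip(Rsw(.112));print(np.degrees(R.from_matrix(S.T@Rt).as_rotvec()))
im=r.read_camera('wrist');cv2.imwrite("pics/w9.png",cv2.resize(im[180:270,220:340,::-1],None,fx=6.66667,fy=6.66667,interpolation=cv2.INTER_CUBIC))
E
```

```text
time: 14.12
ee_pos: [0.5679, -0.0503, 0.1076]
orientation: [[0.932, 0.115, 0.344], [0.108, -0.993, 0.038], [0.346, 0.002, -0.938]]
wrist_force: [-3.4, 0.1, 5.4]
gripper_width: 0.01
[-1.30973696 -0.46963573 -6.2586304 ] [ 0.01677697 -0.35218996 -0.00239236] [ 0.56791577 -0.050349    0.10755699] 0.009976257695441502
[-0.0609348   0.17229255 -0.20623252]
```

View pics/w9.png

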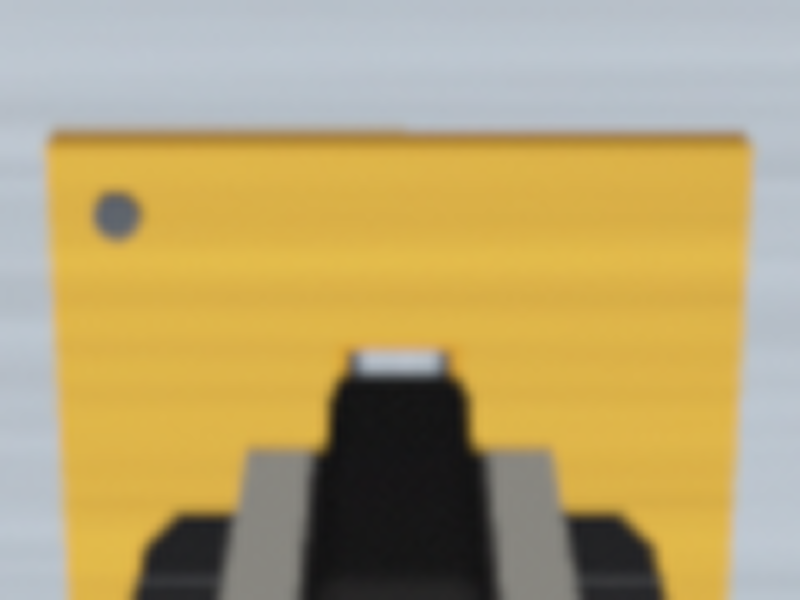

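```bash
python3 -m jog '[[-0.4,0,-2,0,0,0],[-0.5,0,-4,0,0,0],[-0.5,0,-6,0,0,0],[-0.5,0,-8,0,0,0],[-0.5,0,-10,0,0,0],[-0.5,0,-10,0,0,0]]' -1
python3 - <<'E'
from h import *
s,p,Rt=st();print(Rt.T@s['wrist_force'],Rt.T@s['moment'],p,s['gripper_width'])
im=r.read_camera('wrist');cv2.imwrite("pics/w10.png",cv2.resize(im[180:270,220:340,::-1],None,fx=6.66667,fy=6.66667,interpolation=cv2.INTER_CUBIC))
E
```

```text
time: 14.92
ee_pos: [0.5639, -0.0508, 0.1167]
orientation: [[0.932, 0.115, 0.343], [0.109, -0.993, 0.038], [0.346, 0.002, -0.938]]
wrist_force: [0.6, -0.8, -0.7]
gripper_width: 0.01
[0.2335219  0.84167818 0.81864285] [ 0.05004886 -0.21472011 -0.03447971] [ 0.5638971  -0.0508074   0.11671462] 0.010004210139664708
```

View pics/w10.png

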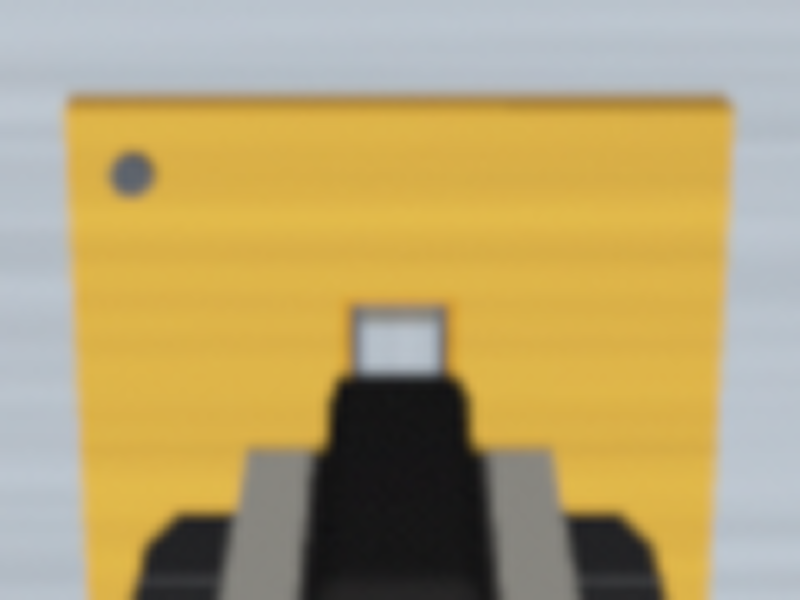

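```bash
python3 -m jog '[[-0.5,0,-3,0,0,0],[-0.5,0,-8,0,0,0],[-0.5,0,-16,0,0,0],[-0.5,0,-30,0,0,0],[-0.5,0,-50,0,0,0],[-0.5,0,-60,0,0,0],[-0.5,0,-60,0,0,0]]' -1
python3 - <<'E'
from h import *
s,p,Rt=st();print(Rt.T@s['wrist_force'],p,s['gripper_width'])
im=r.read_camera('wrist');cv2.imwrite("pics/w11.png",cv2.resize(im[120:300,160:400,::-1],None,fx=3.3333,fy=3.33333,interpolation=cv2.INTER_CUBIC))
im=r.read_camera('side');cv2.imwrite("pics/s11.png",cv2.resize(im[100:220,230:390,::-1],None,fx=5,fy=5,interpolation=cv2.INTER_CUBIC))
print(row(np.array([.4414,-.335,.18]),Rdown(.0815)))
E
```

```text
time: 15.85
ee_pos: [0.543, -0.0532, 0.1737]
orientation: [[0.932, 0.115, 0.345], [0.109, -0.993, 0.037], [0.347, 0.003, -0.938]]
wrist_force: [0.2, -0.2, -1.3]
gripper_width: 0.0102
[-0.26922567  0.22869445  1.2444162 ] [ 0.54299915 -0.0532079   0.1737011 ] 0.010233558102751028
[-1.2257e+02  2.6840e+02 -5.2380e+01 -2.1000e-01 -2.0200e+01  1.9400e+00]
```

View pics/w11.png

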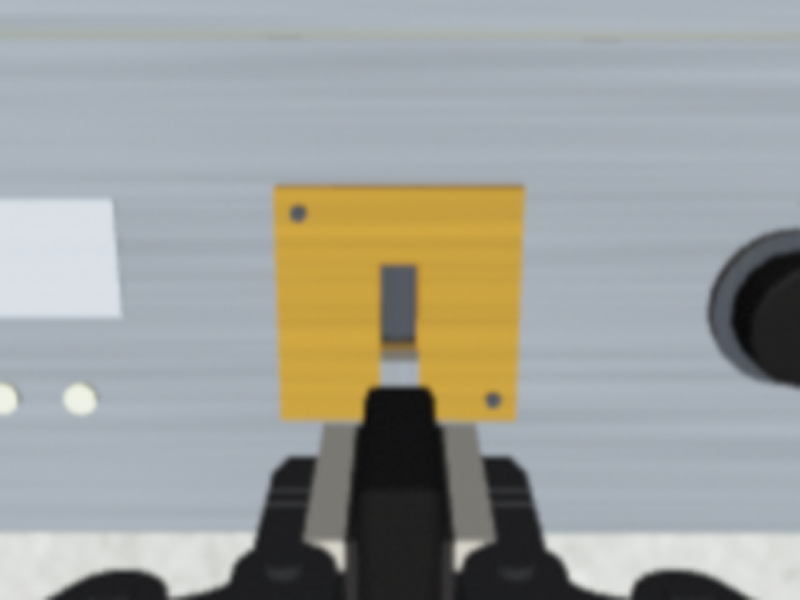

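View pics/s11.png

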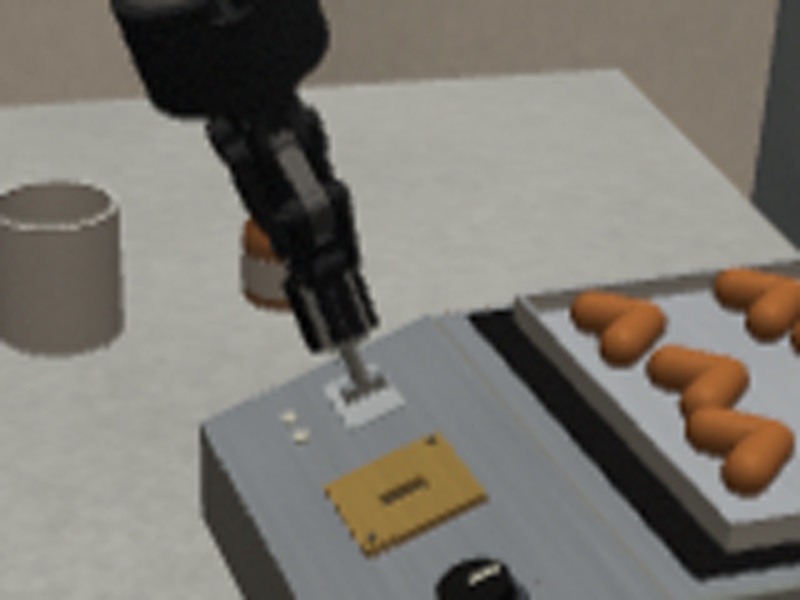

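```bash
python3 -m jog '[[-20,45,-12,0,-3,0.3],[-40,90,-25,-0.1,-7,0.6],[-61,134,-35,-0.1,-11,1],[-82,179,-43,-0.2,-15,1.4],[-102,224,-50,-0.2,-20.2,1.9],[-122.6,268.4,-52,-0.2,-20.2,1.9],[-122.6,268.4,-52.4,-0.2,-20.2,1.9],[-122.6,268.4,-52.4,-0.2,-20.2,1.9],[-122.6,268.4,-52.4,-0.2,-20.2,1.9]]' -1
python3 - <<'E'
from h import *
s,p,Rt=st();print(np.abs(s['dq']).max())
print(row(np.array([.4414,-.335,.075]),Rdown(.0800)))
E
```

```text
time: 17.08
ee_pos: [0.4416, -0.3341, 0.1799]
orientation: [[0.997, 0.083, -0.0], [0.083, -0.997, 0.0], [-0.0, -0.0, -1.0]]
wrist_force: [0.3, -0.1, 0.7]
gripper_width: 0.0102
0.004007543270263863
[-3.100e-01  9.100e-01  1.049e+02 -3.000e-02  0.000e+00  1.900e-01]
```

```bash
python3 -m jog '[[-0.3,0.9,30,0,0,0.2],[-0.3,0.9,60,0,0,0.2],[-0.3,0.9,85,0,0,0.2],[-0.3,0.9,100,0,0,0.2],[-0.3,0.9,105,0,0,0.2],[-0.3,0.9,105,0,0,0.2]]' -1
python3 - <<'E'
from h import *
s,p,Rt=st();print(p,s['wrist_force'])
im=r.read_camera('wrist');cv2.imwrite("pics/w12.png",cv2.resize(im[180:270,220:340,::-1],None,fx=6.66667,fy=6.66667,interpolation=cv2.INTER_CUBIC))
im=r.read_camera('side');cv2.imwrite("pics/s12.png",cv2.resize(im[280:355,230:330,::-1],None,fx=8,fy=8,interpolation=cv2.INTER_CUBIC))
print(row(np.array([.4414,-.335,.0395]),Rdown(.0800)))
E
```

```text
time: 17.82
ee_pos: [0.4417, -0.335, 0.0753]
orientation: [[0.997, 0.08, 0.0], [0.08, -0.997, 0.0], [0.0, -0.0, -1.0]]
wrist_force: [0.2, -0.3, -0.2]
gripper_width: 0.0098
[ 0.44169496 -0.33497331  0.07529031] [ 0.20199637 -0.3314649  -0.21624505]
[-4.400e-01 -2.700e-01  3.621e+01  3.000e-02 -5.000e-02 -1.000e-02]
```

View pics/w12.png

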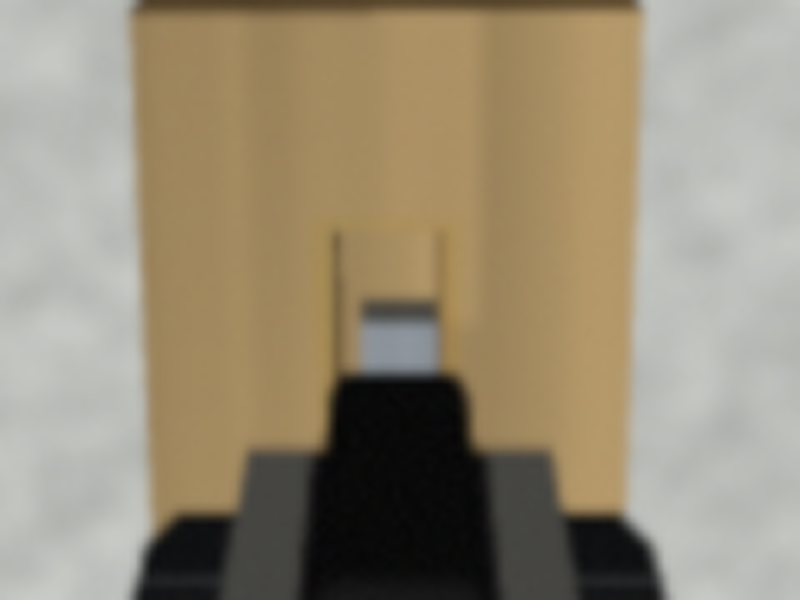

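View pics/s12.png

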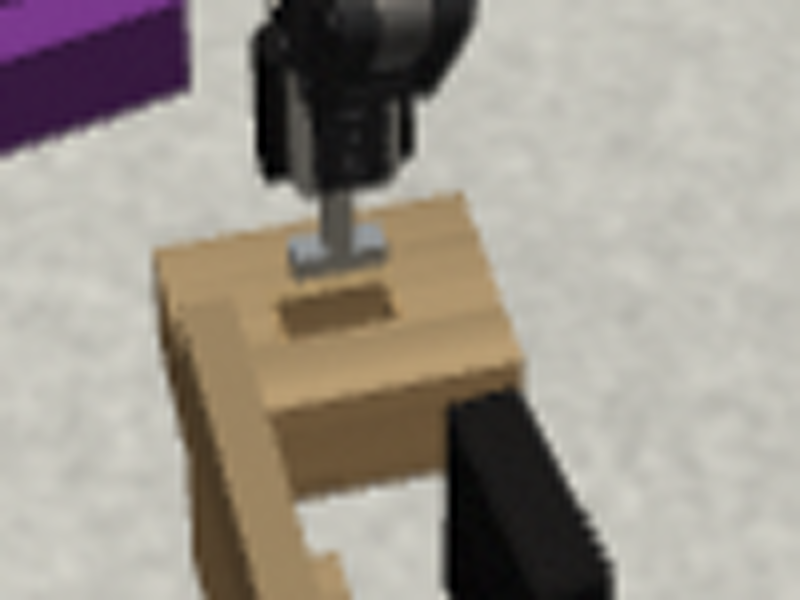

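```bash
python3 -m jog '[[-0.1,-0.9,5,0,0,0],[-0.1,-0.9,10,0,0,0],[-0.1,-0.9,14,0,0,0],[-0.1,-0.9,17,0,0,0],[-0.1,-0.9,20,0,0,0],[-0.1,-0.9,20,0,0,0]]' -1
python3 - <<'E'
from h import *
s,p,Rt=st();print(p,s['wrist_force'])
im=r.read_camera('side');cv2.imwrite("pics/s13.png",cv2.resize(im[280:355,230:330,::-1],None,fx=8,fy=8,interpolation=cv2.INTER_CUBIC))
im=r.read_camera('wrist');cv2.imwrite("pics/w13.png",cv2.resize(im[180:270,220:340,::-1],None,fx=6.66667,fy=6.66667,interpolation=cv2.INTER_CUBIC))
E
```

```text
time: 18.68
ee_pos: [0.4416, -0.3343, 0.0555]
orientation: [[0.997, 0.08, 0.001], [0.08, -0.997, -0.0], [0.001, 0.0, -1.0]]
wrist_force: [0.7, -0.4, -0.8]
gripper_width: 0.0096
[ 0.44160138 -0.33430055  0.0554775 ] [ 0.71069653 -0.39795133 -0.79145962]
```

View pics/s13.png

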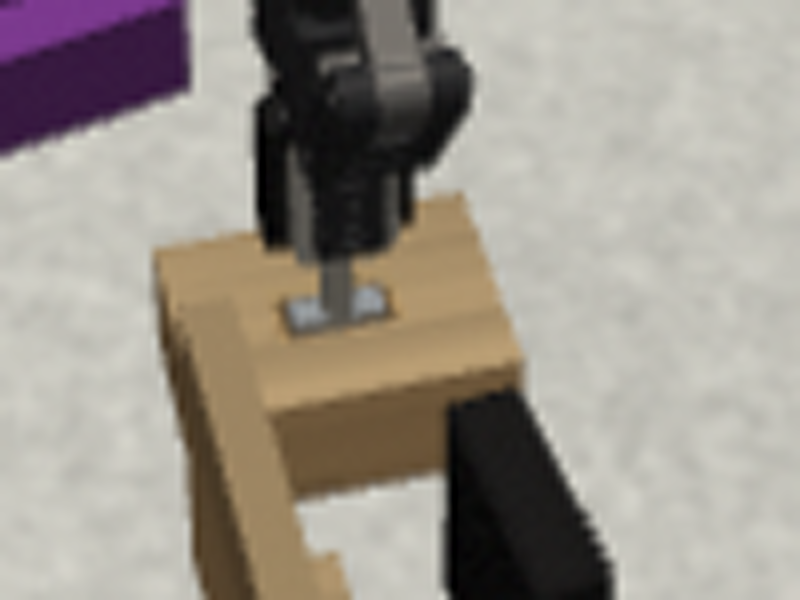

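View pics/w13.png

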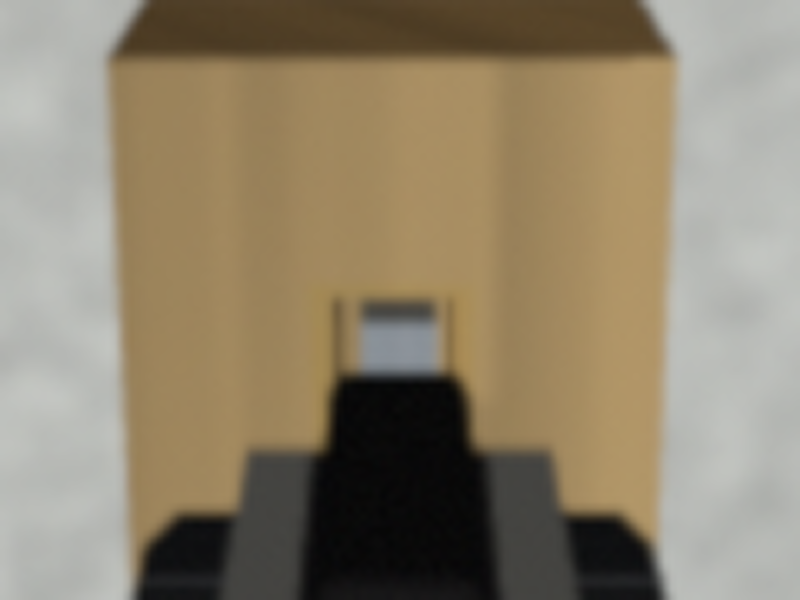

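```bash
python3 -m jog '[[0,0,4,0,0,0],[0,0,8,0,0,0],[0,0,11,0,0,0],[0,0,13,0,0,0],[0,0,14,0,0,0],[0,0,14,0,0,0]]' -1; python3 -m jog '[[0,0,1,0,0,0],[0,0,1.5,0,0,0],[0,0,1.5,0,0,0]]' -1
```

```text
time: 19.52
ee_pos: [0.4417, -0.3344, 0.0417]
orientation: [[0.997, 0.08, 0.001], [0.08, -0.997, -0.0], [0.001, 0.0, -1.0]]
wrist_force: [0.9, 0.7, -0.1]
gripper_width: 0.01
time: 19.9
ee_pos: [0.4417, -0.3344, 0.0402]
orientation: [[0.997, 0.08, 0.001], [0.08, -0.997, -0.0], [0.001, 0.0, -1.0]]
wrist_force: [-0.8, 1.0, 0.2]
gripper_width: 0.0101
```

Not yet at the bottom; I'll lower in fine steps until contact.

```bash
python3 -m jog '[[0,0,0.4,0,0,0],[0,0,0.8,0,0,0],[0,0,0.8,0,0,0]]' -1; python3 -m jog '[[0,0,0.4,0,0,0],[0,0,0.7,0,0,0],[0,0,0.7,0,0,0]]' -1
```

```text
time: 20.27
ee_pos: [0.4418, -0.3344, 0.0395]
orientation: [[0.997, 0.08, 0.001], [0.08, -0.997, -0.0], [0.001, 0.001, -1.0]]
wrist_force: [-1.3, 0.6, 2.5]
gripper_width: 0.0103
time: 20.65
ee_pos: [0.4418, -0.3345, 0.0395]
orientation: [[0.997, 0.08, 0.001], [0.08, -0.997, -0.001], [0.001, 0.001, -1.0]]
wrist_force: [-2.8, 1.2, 9.5]
gripper_width: 0.01
```

```bash
python3 -m jog '[[0,0,-0.5,0,0,0],[0,0,-0.5,0,0,0]]' -1; python3 -m jog '[[0,0,0,0,0,0],[0,0,0,0,0,0],[0,0,0,0,0,0],[0,0,0,0,0,0],[0,0,0,0,0,0],[0,0,0,0,0,0],[0,0,0,0,0,0],[0,0,0,0,0,0]]' 1
python3 - <<'E'
from h import *
im=r.read_camera('side');cv2.imwrite("pics/s14.png",cv2.resize(im[280:355,230:330,::-1],None,fx=8,fy=8,interpolation=cv2.INTER_CUBIC))
E
```

```text
time: 20.9
ee_pos: [0.4419, -0.3345, 0.0399]
orientation: [[0.997, 0.08, 0.001], [0.08, -0.997, -0.001], [0.001, 0.001, -1.0]]
wrist_force: [-1.0, 0.8, -0.7]
gripper_width: 0.0106
time: 21.9
ee_pos: [0.4418, -0.3345, 0.0399]
orientation: [[0.997, 0.08, 0.001], [0.08, -0.997, -0.001], [0.001, 0.001, -1.0]]
wrist_force: [-0.2, 0.2, 1.0]
gripper_width: 0.0851
```

View pics/s14.png

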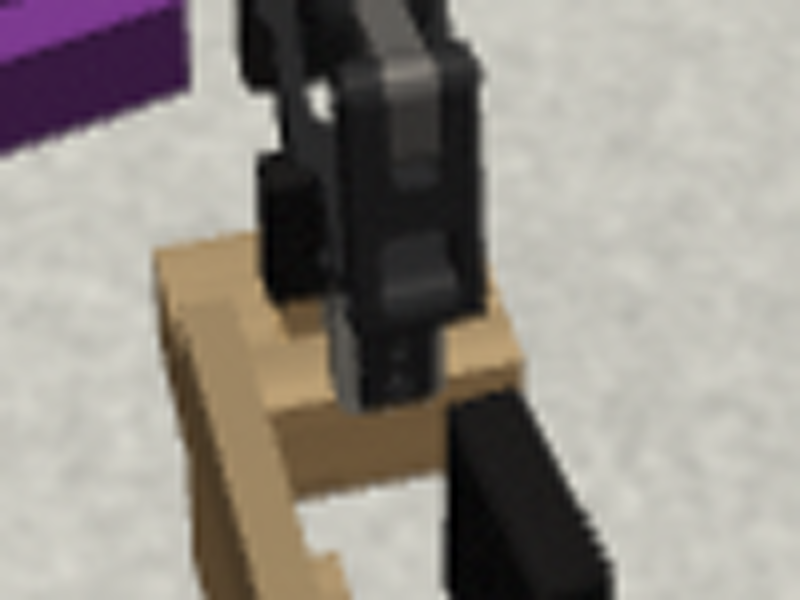

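```bash
python3 -m jog '[[0,0,-10,0,0,0],[0,0,-30,0,0,0],[0,0,-70,0,0,0],[0,0,-120,0,0,0],[0,0,-150,0,0,0],[0,0,-150,0,0,0],[0,0,-150,0,0,0]]' 1
python3 - <<'E'
from h import *
im=r.read_camera('side');cv2.imwrite("pics/s15.png",im[:,:,::-1]);cv2.imwrite("pics/s15c.png",cv2.resize(im[280:355,230:330,::-1],None,fx=8,fy=8,interpolation=cv2.INTER_CUBIC))
im=r.read_camera('scene');cv2.imwrite("pics/sc15.png",im[:,:,::-1])
im=r.read_camera('wrist');cv2.imwrite("pics/w15.png",im[:,:,::-1])
E
```

```text
time: 22.82
ee_pos: [0.4414, -0.3341, 0.1895]
orientation: [[0.997, 0.08, 0.001], [0.08, -0.997, -0.0], [0.001, 0.0, -1.0]]
wrist_force: [0.3, -0.6, -0.8]
gripper_width: 0.0853
```

View pics/s15c.png

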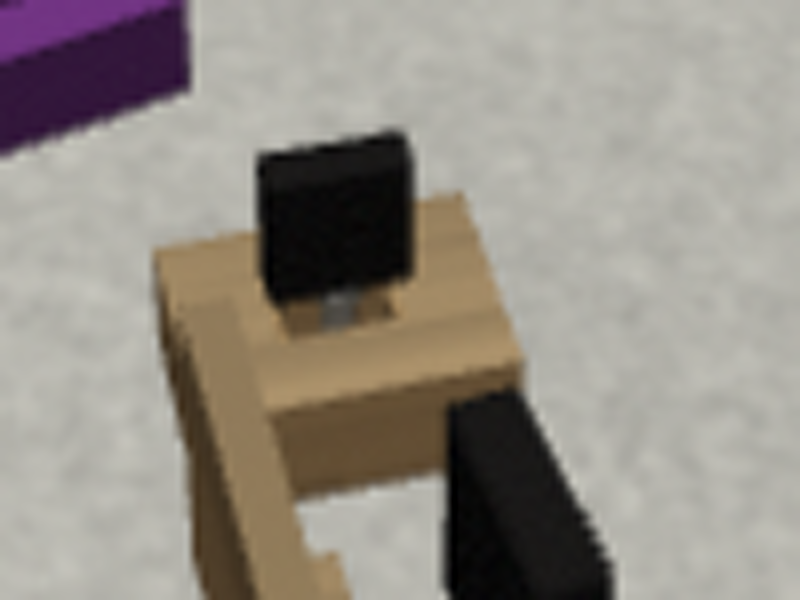

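View pics/sc15.png

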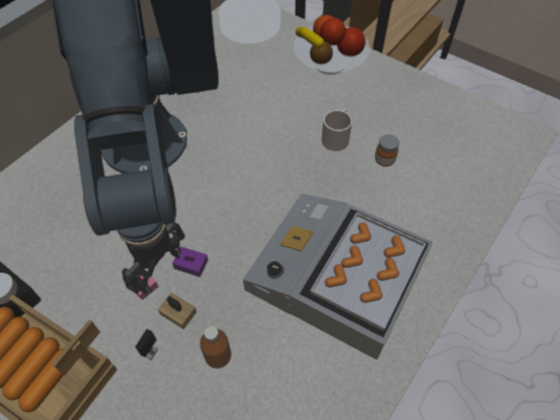

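View pics/w15.png

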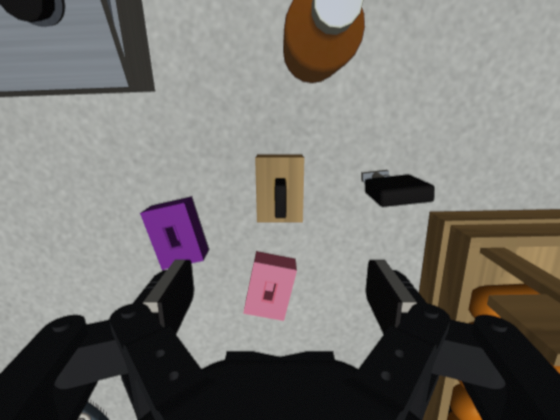

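The key stands upright in the stand, with the side-view bow at (335,215) in the crop, as at the start. The cup, jam jar and bottle look unmoved.

Run:
```python
from workcell import r
print(r.sense()['time'],r.job_done())
```

```text
the job is handed in; nothing more can be done
22.975 None
```

I reset the warmer with the service key, put the key back upright in its stand and handed the job in at about 23 s of the 72 s allowed. No verdict was reported, and the switch and plunger cannot be read directly, so the steps below are judged from force, pose and pictures.

- **Insertion and push:** the key went into the keyhole without jamming. The push ended with a jump to about 14 N against the spring's 7 N maximum, so I took it as fully down.
- **Turn to the stop:** the moment jumped to 0.26 N m at a tool turn of about 70°, so it was against the clockwise stop.
- **Turn home:** the moment reached 0.20 N m at about −10°, so it was against the home stop. I then centred the key and it came out freely. About three-quarters of the way back, the push eased to about 4.6 N. I pressed 0.7 mm further and then finished the turn.
- **Return to the stand:** I lowered the key until it touched bottom at the same tool height (39.5 mm) at which I had gripped it. I eased off 0.4 mm, released it and backed away upward.

The last pictures show the key upright in the wooden stand as at the start, and the gripper clear of everything. The cup, jam jar, juice bottle and look-alikes appear unmoved.

The wrist camera's first estimates of the keyhole disagreed by about 1.5 mm along the slope; I settled that by watching the tip and the slot edge at close range. It also showed the key about 1 mm off sideways above the stand, which I corrected before lowering.

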